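# Refit the captive cover of a valve box

### The arm

A 7-joint arm with a two-finger parallel gripper is mounted at the origin on a cart in front of the work surface, level with it; the furniture and walls round the work are solid. World frame = base frame: x ahead of the robot, y to its left, z up, the work surface at z = 0. Lengths are in m, angles in rad, forces in N, time in s.
With the tool pointing down it reaches from about 0.425 to 0.875 m from the base axis. Payload 4.7 kg.
Tool frame: the origin (TCP) lies midway between the tips of the shut fingers; the grasp point (between the pads) lies 19 mm behind it; x points along the fingers, z is the direction in which the jaws open and shut, and the axes are right-handed (so a half turn about x gives the same grasp; the last joint's range is limited). The gripper opens to 87 mm and grips with 3 to 60 N. Pads are 19 mm wide; open, the fingers measure 117 mm over their backs; the gripper's body (75 mm by 190 mm) begins 51 mm behind the grasp point.
Start: joints at [-1.326, 0.321, -0.07, 1.45, 0.023, 1.371, -0.057], TCP at [0.149, 0.633, 0.223] pointing down, gripper open.
Joint ranges: [-2.86, 2.86], [-0.3, 2.09], [-1.38, 1.24], [0.06, 2.45], [-1.56, 4.7], [0.09, 2.05], [-2.69, 2.69]. Speed limits (rad/s): [2.57, 2.57, 3.14, 3.14, 3.14, 3.14, 3.14].

### API

Orientations are given as a rotation vector (axis times angle).
In Python, from bench import ctrl, vision, close_job gives the robot as it stands. The module is installed in compiled form; this text tells all that it offers.
- The arm moves only by the tool servo_tool, never from a script. Its argument "commands" is a list that holds one entry, the list of rows, each a list of 7 numbers: the turn, a rotation vector about the tool's x, y, z in degrees, then the shift along the tool's x, y, z in mm, then the finger opening in mm, from 0 to 87. In form: [[[wx, wy, wz, x, y, z, grip], ...]]. A call has 1 to 5 rows; each row is the pose to reach, as a shift and turn from the pose commanded when the call began, along the tool's axes at that moment; what a row does not reach only later rows make up. A row lasts 1/8 s, in which the tool goes at most 62.5 mm and 10.7 degrees, less where a joint would pass 70% of its speed; a pose out of reach is approached as far as the arm can. A call with a gripper value outside its range is refused whole. The fingers move at their own pace and stop on an object; "newtons" is the grip in N (left out, the last holds). Time passes only in rows, so rows that repeat a pose let the fingers close. It gives the time, the measured TCP pose, the force and the opening at its end, in the units of the state.
- ctrl.get_state(): the state, without advancing time (a new reading comes with each control period).
- vision.get_image(name): name is "scene" or "top" or "wrist"; returns the picture (420x560x3 uint8, red, green, blue); there is no depth.
- vision.camera_info(name): a dict with "fov_y" (degrees; the focal length in pixels is half the picture's height over the tangent of half this angle, whatever the lens; pixels are square), "cx", "cy" (the principal point, pixels), "dist" ([k1, k2, p1, p2, k3] as OpenCV has them; the pictures are not rectified), "pose" (4x4, takes a point from camera to world coordinates). Camera axes: x right, y down, z forward; pixel columns grow to the right and rows downward; lengths in m; the calibration is good to about 2 mm. A picture is of the moment at which its call begins: read the wrist's pose just before it. camera_info takes no time and is no camera call; for the wrist camera it gives the pose at the moment of the call.
- close_job(): hands the job in, once; it reports no verdict.
The state is a dict: "time": time; "joint_positions": joint angles; "qd": joint speeds; "joint_torque": joint torques, N m; "position": TCP position; "tool_rot": TCP orientation; "ft_force": force on the tool from outside, world axes, zero at the start; "torque": the same for the moment, N m; "grip_width": opening from 0.0 (shut) to 1.0 (fully open).
Only numpy, scipy, OpenCV 4.12 (cv2) and the standard library are available. Lean on these libraries where they do the work, as an engineer would, in place of code of your own. Each camera call takes 0.05 s, during which the arm holds its last target. There are 200 camera calls.

### The job

Put the green metal cover back on the grey valve box. It is longer than the mouth, so tip it, tuck its plain end (the one without the slot) well under the lip at the box's deep end (opposite the yellow catch), lower the slotted end inside, then slide the cover back under the other lip until it stops and the yellow spring catch snaps up in the slot. Feel your way and do not force it or let it drop: the box is brittle plastic; leave the other things where they are and let go at the end.

Things in the scene. Friction and masses are not known exactly. Their poses are not given: they have to be found in the camera images.
- valve_box: Grey open-topped box fixed to the worktop, 239 x 137 x 82 mm, brass valve inside. Origin: its underside, below the middle of the mouth; x along its length to the deep end, z up. Ledge all round, top at z = 64 mm. Inside width 125 mm (walls at y = +-62.5 mm, flaring above z = 76). A lip crosses each end, underside z = 77, top z = 82; mouth between the lips 184 mm. Brittle: cracks under about 30 N.
- deep_lip (a point): Middle of the lower inner edge of the deep-end lip (box x = +92, z = 77 mm). The pocket under this lip runs 23 mm back to a solid wall at box x = +115 mm.
- latch_lip (a point): Middle of the lower inner edge of the latch-end lip (box x = -92, z = 77 mm); the lip has a 40 mm gap over the catch. Under it stands a steel stop bar on slotted screws, its face somewhere from box x = -97 to -105 mm: set differently each time and not measured. The yellow catch sits on the same plate and moves with it.
- catch (a joint): Yellow spring catch in the middle of the latch end, 16 mm wide, standing 3 mm above the ledge; 0 = up, positive = pressed down (m, at most 0.0045; about 1.5 N). Its mouth side is a 30 degree ramp, so the sliding cover rides over it with about 1 to 4 N. When the cover meets the stop bar the catch snaps up in the cover's slot (about 1 mm of play) and keeps the cover from sliding back.
- cover: Loose flat green metal cover, 200 x 120 x 8 mm, 0.25 to 0.5 kg, lying flat. Origin: centre of its underside; x along its length to the plain end, z up. A slot 10 mm (x) by 22 mm (y) goes through it near the other end, 5 mm from that edge (x = -95 to -85 mm). A black bar handle stands on it, along x.
- handle (a point): Centre of the bar of the cover's handle, 46 mm above the cover's underside (38 mm above its top): bar 84 mm long (x), 12 mm wide (y), 14 mm high, on two posts at x = +-35 mm. When it is carried, mind the bottle rack's front bar, which runs across at world x = 0.63, z = 0.44 m.
- tail_edge (a point): Middle of the lower edge of the cover's plain end (cover x = +100 mm, z = 0): goes under the deep-end lip.
- slot_edge (a point): Middle of the lower edge of the cover's slotted end (cover x = -100 mm, z = 0).
- ptfe_tape: White roll of tape, 52 mm wide, 15 mm high, lying flat; bystander. Origin: centre of underside.
- cap_grey: Grey bottle cap, 69 mm wide, 24 mm high; bystander. Origin: centre of underside.
- cup_6: White cup with handle, 80 x 109 x 95 mm; bystander. Origin: centre of underside.
- tea_tin: Green and grey tea tin, 74 mm wide, 92 mm high; bystander. Origin: centre of underside.

How it is judged:
By the outcome, as a careful person would: the job done as asked, in the order asked, and still so for the second after the job is handed in, with the robot touching nothing.
It also fails if it takes over 61 s, if anything falls off the work surface, if the arm or the gripper's body presses on something with over 40 N, if the wrist force passes 120 N, or if a joint passes its speed limit or range.

## Working session

There is one attempt and no reset: what is moved stays moved. The work goes in short steps, Python scripts to look and compute and a tool call to move; the robot and the scene stay as the last step left them, time stands still between calls to the robot, and variables do not carry over. Pictures are saved under pics/ and viewed, about 8 in all and at most 12, crops included, and the job is handed in when it is done.

Besides the shell and the picture viewer there is one more tool, called after ">>>" as name(argument=value, ...), one argument or row to a line, values as JSON. servo_tool: Moves the arm, as the interface text tells. Its arguments: {"type":"object","properties":{"commands":{"type":"array"},"newtons":{"type":"number"}},"required":["commands"]}

```bash
mkdir -p pics
python3 - <<'E'
from bench import ctrl, vision
import cv2, numpy as np
np.set_printoptions(precision=4,suppress=True)
a=[]
for n in("scene","top"):
    im=vision.get_image(n); cv2.imwrite(f"pics/{n}0.png",im[:,:,::-1]); i=vision.camera_info(n); print(n,i)
s=ctrl.get_state(); print(s['position'],s['tool_rot'],s['time'],s['ft_force'])
E
```

```text
scene {'fov_y': 45.336638781563515, 'cx': 281.767097669897, 'cy': 208.99049800554394, 'dist': array([-0.0779,  0.    ,  0.    ,  0.    ,  0.    ]), 'pose': array([[ 0.9047, -0.2194,  0.3652,  0.0367],
       [-0.426 , -0.4445,  0.788 , -1.1936],
       [-0.0106, -0.8685, -0.4956,  0.8194],
       [ 0.    ,  0.    ,  0.    ,  1.    ]])}
top {'fov_y': 55.18228295950613, 'cx': 282.5922313136838, 'cy': 208.66485763588813, 'dist': array([-0.0628,  0.    ,  0.    ,  0.    ,  0.    ]), 'pose': array([[-0.0098, -0.9967,  0.0804,  0.4589],
       [-0.9999,  0.0094, -0.0058, -0.0146],
       [ 0.0051, -0.0805, -0.9967,  1.5687],
       [ 0.    ,  0.    ,  0.    ,  1.    ]])}
[0.1486 0.6323 0.2216] [-1.0387  1.3109  1.0367] 0.1 [-0.0398 -0.7745 -0.2981]
```

View pics/scene0.png

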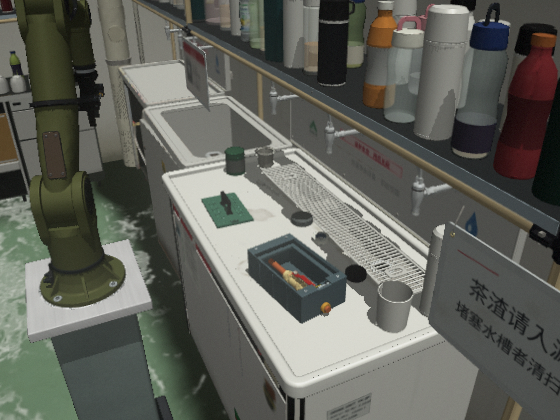

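View pics/top0.png

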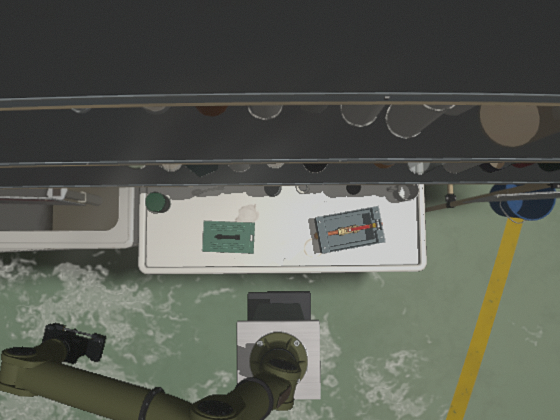

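Scene view: the cover is at about (227,208) and the box at about (297,277). Top view: the cover is at (228,237) and the box at (347,230). I'll zoom in for corners and ends.

Run:
```python
import cv2, numpy as np
t=cv2.imread("pics/top0.png");s=cv2.imread("pics/scene0.png")
a=cv2.resize(t[195:265,190:400],None,fx=3.8,fy=3.8,interpolation=cv2.INTER_CUBIC)
b=cv2.resize(s[180:330,190:360],None,fx=2.2,fy=2.2,interpolation=cv2.INTER_CUBIC)
o=np.zeros((600,800,3),np.uint8);o[:a.shape[0],:a.shape[1]]=a[:, :800];o[268:268+b.shape[0],:b.shape[1]]=b[:332]
o[268:598,400:]=cv2.resize(t[200:260,300:372],(400,330),interpolation=cv2.INTER_CUBIC)
cv2.imwrite("pics/z.png",o)
```

```text
(no output)
```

View pics/z.png

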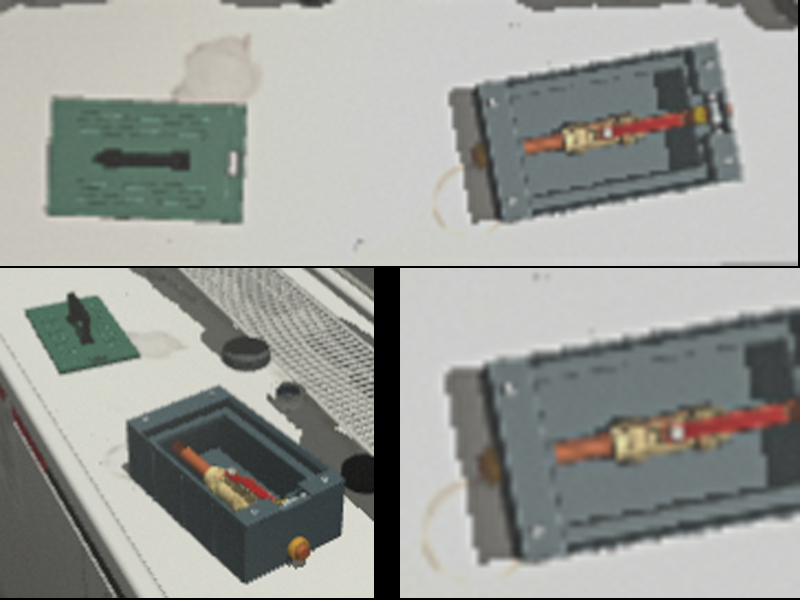

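```bash
cat > h.py <<'E'
import numpy as np, cv2
from scipy.spatial.transform import Rotation as R
np.set_printoptions(precision=4,suppress=True)
def ray(i,px):
    f=210/np.tan(np.radians(i['fov_y']/2)); K=np.array([[f,0,i['cx']],[0,f,i['cy']],[0,0,1]])
    n=cv2.undistortPoints(np.array(px,float).reshape(-1,1,2),K,np.array(i['dist']))[:,0]
    d=np.c_[n,np.ones(len(n))]@np.array(i['pose'])[:3,:3].T
    return np.array(i['pose'])[:3,3],d
def onz(i,px,z):
    o,d=ray(i,px); return o+d*((z-o[2])/d[:,2])[:,None]
def proj(i,P):
    f=210/np.tan(np.radians(i['fov_y']/2)); K=np.array([[f,0,i['cx']],[0,f,i['cy']],[0,0,1]])
    T=np.linalg.inv(i['pose']); return cv2.projectPoints(np.array(P,float).reshape(-1,1,3),cv2.Rodrigues(T[:3,:3])[0],T[:3,3],K,np.array(i['dist']))[0][:,0]
E
python3 - <<'E'
from h import *
from bench import vision,ctrl
i=vision.camera_info("top")
q=lambda a:np.array(a)/3.8+[190,195]-.37
for nm,c,z in(("cover",[(52,97),(246,103),(242,222),(46,214)],.008),("box",[(478,84),(717,41),(741,180),(503,222)],.082)):
    P=onz(i,q(c),z); ax=(P[0]+P[3]-P[1]-P[2])/2; ay=(P[3]+P[2]-P[0]-P[1])/2
    print(nm,P.mean(0),np.linalg.norm(ax),np.linalg.norm(ay),"yaw",np.degrees(np.arctan2(ax[1],ax[0])),np.degrees(np.arctan2(-ay[0]*-1,ay[1]*-1)))
print("slot",onz(i,q([(234,164)]),.008),"catch",onz(i,q([(700,115)]),.067),"handle ends",onz(i,q([(96,158),(188,160)]),.053))
s=ctrl.get_state();print(R.from_rotvec(s['tool_rot']).as_matrix()); print(vision.camera_info("wrist"))
E
```

```text
cover [0.4787 0.1885 0.008 ] 0.19957505449952526 0.12032236657183401 yaw 87.46000849623896 -92.44617524956477
box [ 0.4999 -0.2732  0.082 ] 0.23793004023392908 0.13695712404472027 yaw 99.41758572751704 -81.18302397001958
slot [[0.4727 0.099  0.008 ]] catch [[ 0.5157 -0.3653  0.067 ]] handle ends [[0.4794 0.2327 0.053 ]
 [0.4767 0.1413 0.053 ]]
[[-0.0003 -0.9735  0.2288]
 [-0.0017  0.2288  0.9735]
 [-1.     -0.0001 -0.0017]]
{'fov_y': 70.2258054491867, 'cx': 280.5752228047685, 'cy': 204.96869325215278, 'dist': array([-0.0457,  0.    ,  0.    ,  0.    ,  0.    ]), 'pose': array([[ 0.2278,  0.9336,  0.2764,  0.0737],
       [ 0.9737, -0.2178, -0.0668,  0.6501],
       [-0.0022,  0.2844, -0.9587,  0.3829],
       [ 0.    ,  0.    ,  0.    ,  1.    ]])}
```

```bash
cat >> h.py <<'E'
def Rt(yaw,tip):  # yaw of cover x axis (deg); tip>0: plain end down
    c,s=np.cos(np.radians(yaw)),np.sin(np.radians(yaw))
    y=np.array([c,s,0]);x=np.array([0,0,-1.]);z=np.cross(x,y)
    return np.c_[x,y,z]@R.from_euler('z',-tip,degrees=True).as_matrix()
def delta(p,Rm,ref=None):
    from bench import ctrl
    s=ctrl.get_state(); R0=R.from_rotvec(s['tool_rot']).as_matrix(); p0=np.array(s['position'])
    print('t',s['time'],'pos',p0,'F',s['ft_force'],'M',s['torque'],'grip',s['grip_width'])
    print('turn',np.degrees(R.from_matrix(R0.T@Rm).as_rotvec()).round(2),'shift',(R0.T@(np.array(p)-p0)*1000).round(1))
E
python3 -c "
from h import *
delta([.478,.187,.15],Rt(87.5,0))"
```

```text
t 0.1 pos [0.1486 0.6323 0.2216] F [-0.0398 -0.7745 -0.2981] M [-0.0247  0.0145  0.0233] grip 0.9974444043400291
turn [79.28 -0.08  0.07] shift [  72.2 -422.5 -358. ]
```

>>> servo_tool(
  commands=[
    [[8,0,0,4,-42,-36,87],[16,0,0,10,-84,-72,87],[24,0,0,18,-127,-107,87],[32,0,0,26,-169,-143,87],[40,0,0,36,-211,-179,87]],
  ],
)

```text
time: 0.72
position: [0.314, 0.4085, 0.1862]
tool_rot: [-0.499, 1.512, 0.499]
ft_force: [1.0, -0.2, -0.4]
grip_width: 1.001
```

```bash
python3 -c "
from h import *
delta([.478,.187,.15],Rt(87.5,0))"
```

```text
t 0.725 pos [0.314  0.4085 0.1862] F [ 1.0371 -0.2465 -0.4258] M [-0.0467  0.0043  0.0034] grip 1.000577880981455
turn [39.01  0.01 -0.  ] shift [  36.1 -275.6   -0. ]
```

>>> servo_tool(
  commands=[
    [[8,0,0,7,-55,0,87],[16,0,0,14,-110,0,87],[24,0,0,21,-165,0,87],[32,0,0,28,-220,0,87],[39,0,0,36,-275,0,87]],
  ],
)

```text
time: 1.35
position: [0.4785, 0.1885, 0.1503]
tool_rot: [0.034, 1.57, -0.033]
ft_force: [0.2, 0.6, -0.4]
grip_width: 1.001
```

Run:
```python
from h import *
from bench import vision
delta([.478,.187,.027],Rt(87.5,0))
i=vision.camera_info("wrist");im=vision.get_image("wrist")[:,:,::-1].copy()
cv2.imwrite("pics/w1.png",im)
import pickle;pickle.dump(i,open("w1.pkl","wb"))
for z in(.008,):print(proj(i,[[.478,.287,z],[.478,.187,.053],[.478,.097,z]]))
```

```text
t 1.35 pos [0.4785 0.1885 0.1503] F [ 0.1601  0.5572 -0.3568] M [-0.1099  0.0425  0.0266] grip 1.0013324997489963
turn [ 0.05  0.01 -0.03] shift [123.3  -1.6  -0.5]
[[274.556   94.6085]
 [278.7857 207.7264]
 [282.4627 271.6208]]
```

View pics/w1.png

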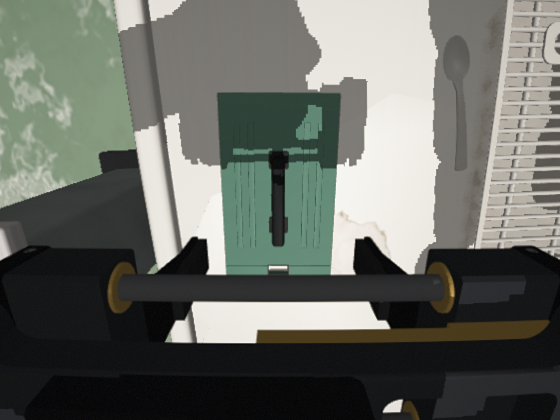

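Wrist view: cover corners are at (218,93), (341,93), (331,272) and (225,273). The handle bar runs from (279,153) to (278,245), centred between the jaws.

Run:
```python
from h import *
import pickle;i=pickle.load(open("w1.pkl","rb"))
P=onz(i,[(218,93),(341,93),(331,272),(225,273)],.008);print(P,P.mean(0),np.linalg.norm(P[0]-P[1]))
a=P[0]+P[1]-P[2]-P[3];print(np.degrees(np.arctan2(a[1],a[0])),np.linalg.norm(a)/2)
print(onz(i,[(279,152),(278,245)],.053))
```

```text
[[0.4237 0.2909 0.008 ]
 [0.5419 0.286  0.008 ]
 [0.5333 0.0941 0.008 ]
 [0.4123 0.0978 0.008 ]] [0.4778 0.1922 0.008 ] 0.11830088658231691
87.02781341679358 0.19276692044797794
[[0.4804 0.237  0.053 ]
 [0.4757 0.1503 0.053 ]]
```

>>> servo_tool(
  commands=[
    [[0,0,0,30,0,-0.5,87],[0,0,0,60,-1,-0.5,87],[0,0,0,85,-1,-0.5,70],[0,0,0,105,-1,-0.5,60],[0,0,0,115,-1,-0.5,50]],
  ],
)

```text
time: 2.02
position: [0.4763, 0.1887, 0.0342]
tool_rot: [0.029, 1.573, -0.031]
ft_force: [-0.8, 0.5, 0.1]
grip_width: 0.745
```

>>> servo_tool(
  commands=[
    [[0,0,0,7.5,1,1,30],[0,0,0,7.5,1,1,6],[0,0,0,7.5,1,1,6],[0,0,0,7.5,1,1,6],[0,0,0,7.5,1,1,6]],
  ],
  newtons=45,
)

```text
time: 2.65
position: [0.4783, 0.1901, 0.0284]
tool_rot: [0.031, 1.571, -0.03]
ft_force: [-3.2, 0.5, 2.8]
grip_width: 0.17
```

>>> servo_tool(
  commands=[
    [[0,0,0,0,0,0,4],[0,0,0,-1,0,0,4],[0,0,0,-3,0,0,4],[0,0,0,-7,0,0,4],[0,0,0,-12,0,0,4]],
  ],
)

```text
time: 3.28
position: [0.4782, 0.1898, 0.0402]
tool_rot: [0.03, 1.571, -0.031]
ft_force: [-1.7, 0.2, -3.7]
grip_width: 0.133
```

```bash
cat >> h.py <<'E'
BOX=[.4999,-.2732,99.1]; G=[0.001,0,.0284]
def tcp(tx,tz,tip,ty=0.,dyaw=0.,box=None,g=None):
    """TCP pose for tail edge at box (tx,ty,tz) m, tip deg"""
    b=box or BOX; g=g or G
    Rm=Rt(b[2]+dyaw,tip); Rc=np.c_[Rm[:,1],-Rm[:,2],-Rm[:,0]]
    c,s=np.cos(np.radians(b[2])),np.sin(np.radians(b[2]))
    T=np.array([b[0]+c*tx-s*ty,b[1]+s*tx+c*ty,tz])
    return T+Rc@(np.array(g)-[.1,0,0]),Rm
E
python3 -c "
from h import *
p,Rm=tcp(.085,.114,8);print(p)
delta(p,Rm)"
```

```text
[ 0.5013 -0.2822  0.1559]
t 3.275 pos [0.4782 0.1898 0.0402] F [-1.7057  0.1569 -3.6839] M [-0.0822  0.0432  0.0163] grip 0.1325788604537787
turn [-11.31  -0.8   -7.96] shift [-115.6 -470.8   41.4]
```

>>> servo_tool(
  commands=[
    [[0,0,0,-35,0,0,4],[0,0,0,-70,-10,0,4],[0,0,0,-100,-40,0,4],[0,0,0,-120,-80,0,4],[2,0,0,-130,-125,0,4]],
  ],
)

```text
time: 3.9
position: [0.4742, 0.0643, 0.1718]
tool_rot: [0.059, 1.567, -0.057]
ft_force: [0.7, 0.3, -4.0]
grip_width: 0.135
```

```bash
python3 -c "
from h import *
p,Rm=tcp(.085,.114,8);print(p)
delta(p,Rm)"
```

```text
[ 0.5013 -0.2822  0.1559]
t 3.9 pos [0.4742 0.0643 0.1718] F [ 0.6679  0.3009 -4.0496] M [-0.1309 -0.0302  0.0608] grip 0.1349531123779923
turn [-13.31  -0.77  -8.03] shift [  15.5 -343.5   52.5]
```

>>> servo_tool(
  commands=[
    [[-2,0,0,0,-50,8,4],[-4,0,0,0,-100,16,4],[-7,0,-1,0,-150,24,4],[-9,0,-3,0,-200,31,4],[-11,-0.5,-5,0,-245,38,4]],
  ],
)

```text
time: 4.53
position: [0.4932, -0.1841, 0.1705]
tool_rot: [-0.162, 1.561, 0.023]
ft_force: [0.1, 0.2, -3.3]
grip_width: 0.131
```

```bash
python3 -c "
from h import *
p,Rm=tcp(.085,.114,8);print(p)
delta(p,Rm)"
```

```text
[ 0.5013 -0.2822  0.1559]
t 4.525 pos [ 0.4932 -0.1841  0.1705] F [ 0.1246  0.1989 -3.2772] M [0.1712 0.0386 0.0188] grip 0.1313385723472654
turn [-2.31 -0.2  -2.93] shift [ 23.2 -96.6  -3.6]
```

>>> servo_tool(
  commands=[
    [[-1,0,-1,6,-30,-1,4],[-2,0,-2,14,-65,-3,4],[-2.3,-0.2,-3,21,-90,-4,4],[-2.3,-0.2,-3,23,-97,-4,4],[-2.3,-0.2,-3,23,-97,-4,4]],
  ],
)

```text
time: 5.15
position: [0.5009, -0.2801, 0.1556]
tool_rot: [-0.233, 1.554, 0.015]
ft_force: [0.3, 0.2, -3.5]
grip_width: 0.13
```

Run:
```python
from h import *
from bench import vision
p,Rm=tcp(.085,.114,8);delta(p,Rm)
i=vision.camera_info("wrist");im=vision.get_image("wrist")[:,:,::-1].copy()
t=vision.get_image("top")[:,:,::-1].copy()
cv2.imwrite("pics/w2raw.png",im);cv2.imwrite("pics/t2raw.png",t)
o=np.zeros((600,800,3),np.uint8);o[:420,:560]=im
o[420:,:]=0
o[:420]=cv2.resize(im[0:294],(800,420),interpolation=cv2.INTER_CUBIC)
o[420:,:300]=cv2.resize(t[200:260,300:400],(300,180))
cv2.imwrite("pics/w2.png",o)
import pickle;pickle.dump(i,open("w2.pkl","wb"))
```

```text
t 5.15 pos [ 0.5009 -0.2801  0.1556] F [ 0.2958  0.2102 -3.4863] M [0.2344 0.0081 0.0193] grip 0.1302489614392697
turn [-0.04 -0.06 -0.04] shift [-0.  -2.2  0.1]
```

View pics/w2.png

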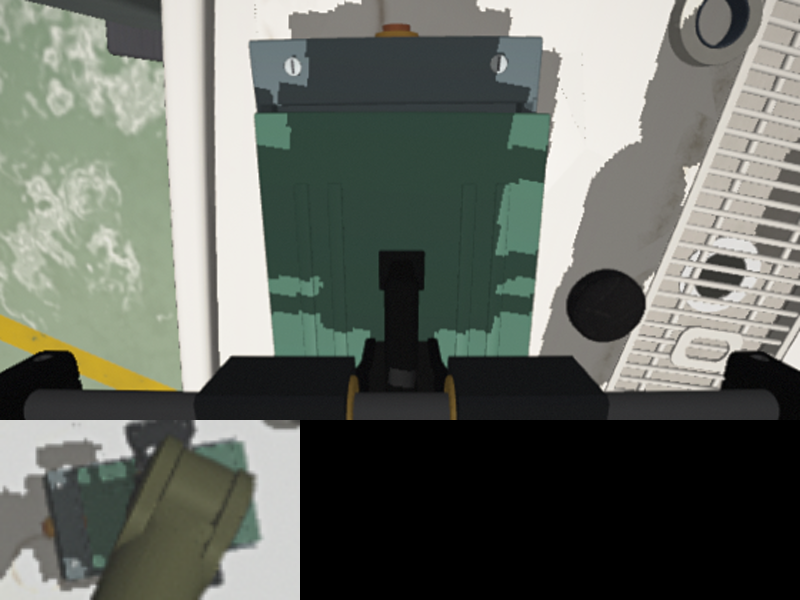

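The wrist view shows the deep-end outer corners at (250,42) and (541,37), the lip inner edge at row ~104, and the cover tail corners at (255,114) and (549,114), in zoomed pixels (x1.43).

Run:
```python
from h import *
import pickle;i=pickle.load(open("w2.pkl","rb"))
q=lambda a:(np.array(a)+.5)/(800/560)-.5
B=onz(i,q([(250,42),(541,37),(277,104),(528,104)]),.082)
c,s=np.cos(np.radians(BOX[2])),np.sin(np.radians(BOX[2]))
tb=lambda P:np.c_[(P[:,0]-BOX[0])*c+(P[:,1]-BOX[1])*s,-(P[:,0]-BOX[0])*s+(P[:,1]-BOX[1])*c]*1000
print("box pts in BOX",tb(B),np.degrees(np.arctan2(*(B[1]-B[0])[[1,0]]))+90, np.linalg.norm(B[0]-B[1]))
C=onz(i,q([(255,114),(549,114)]),.114+.0079)
print("tail",tb(C),np.linalg.norm(C[0]-C[1]),np.degrees(np.arctan2(*(C[1]-C[0])[[1,0]]))+90)
```

```text
box pts in BOX [[117.9856  68.5734]
 [119.9451 -65.0729]
 [ 91.1912  58.8665]
 [ 91.2298 -62.1877]] 99.93999383481014 0.13366066453525105
tail [[ 87.8168  57.3554]
 [ 87.8514 -60.1307]] 0.11748618116502622 99.11688807067746
```

Run:
```python
import cv2,numpy as np
im=cv2.imread("pics/w2raw.png")
f=lambda x,y:cv2.resize(im[y:y+60,x:x+80],(400,300),interpolation=cv2.INTER_CUBIC)
o=np.vstack([np.hstack([f(165,25),f(315,25)]),np.hstack([f(165,75),f(315,75)])])
o=cv2.convertScaleAbs(o,alpha=1.5,beta=25)
cv2.imwrite("pics/w2z.png",o)
```

```text
(no output)
```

View pics/w2z.png

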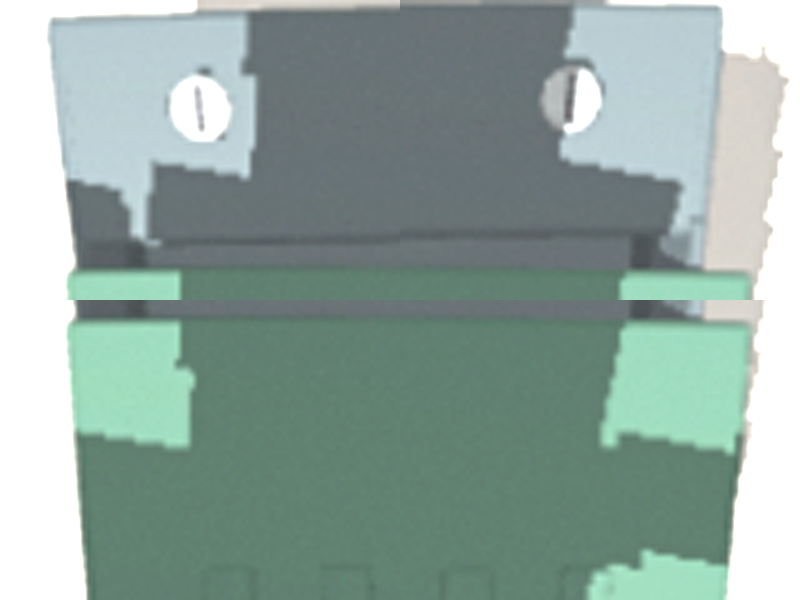

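```bash
sed -i 's/^BOX=.*G=/BOX=[.4999,-.2732,99.75]; G=/' h.py
python3 - <<'E'
from h import *
import pickle;i=pickle.load(open("w2.pkl","rb"))
q=lambda a:np.array([(165+x/5 if x<400 else 315+(x-400)/5,25+y/5) for x,y in a])-.4
c,s=np.cos(np.radians(BOX[2])),np.sin(np.radians(BOX[2]))
tb=lambda P:np.c_[(P[:,0]-BOX[0])*c+(P[:,1]-BOX[1])*s,-(P[:,0]-BOX[0])*s+(P[:,1]-BOX[1])*c]*1000
for n,a,z in(("outer",[(50,18),(721,7)],.082),("side lower",[(79,262),(703,262)],.082),("screws",[(200,108),(572,100)],.083),("lip",[(150,242),(640,234)],.082),("tail",[(69,272),(751,272)],.1219),("coverlow",[(88,600-50),(728,600-50)],.1219+.0079)):
    P=tb(onz(i,q(a),z));print(n,P[0],P[1],"mid",P.mean(0))
E
```

```text
outer [119.376   67.3118] [119.0542 -66.6097] mid [119.2151   0.351 ]
side lower [89.2713 67.4931] [ 87.7183 -67.5104] mid [88.4948 -0.0086]
screws [108.0693  48.3503] [107.8954 -47.5881] mid [107.9823   0.3811]
lip [91.6158 57.265 ] [ 91.3182 -58.3985] mid [91.467  -0.5668]
tail [88.8079 56.278 ] [ 87.5119 -61.4563] mid [88.1599 -2.5891]
coverlow [58.6447 55.8489] [ 57.3865 -59.9307] mid [58.0156 -2.0409]
```

```bash
sed -i 's/G=\[.*/G=[.001,.0018,.0284]/' h.py
python3 - <<'E'
from h import *
for a in((.084,.080,8),(.084,.067,8)):
    p,Rm=tcp(*a);delta(p,Rm)
E
```

```text
t 5.25 pos [ 0.5014 -0.2791  0.1557] F [-0.996   0.1263 -4.7175] M [ 0.2614  0.0581 -0.0145] grip 0.1324595201251729
turn [-0.58 -0.1  -0.05] shift [34.   0.7 -2.3]
t 5.25 pos [ 0.5014 -0.2791  0.1557] F [-0.996   0.1263 -4.7175] M [ 0.2614  0.0581 -0.0145] grip 0.1324595201251729
turn [-0.58 -0.1  -0.05] shift [46.9  2.5 -2.3]
```

>>> servo_tool(
  commands=[
    [[-0.3,0,0,10,0,-1,4],[-0.6,0,0,20,0,-2,4],[-0.6,-0.1,0,28,0,-2.3,4],[-0.6,-0.1,0,34,0.5,-2.3,4],[-0.6,-0.1,0,34,0.5,-2.3,4]],
  ],
)

```text
time: 5.88
position: [0.499, -0.2849, 0.1212]
tool_rot: [-0.242, 1.554, 0.023]
ft_force: [-0.4, -0.6, -4.1]
grip_width: 0.132
```

Run:
```python
from h import *
from bench import vision
for a in((.084,.080,8),(.084,.067,8)):
    p,Rm=tcp(*a);delta(p,Rm)
i=vision.camera_info("wrist");im=vision.get_image("wrist")[:,:,::-1].copy()
cv2.imwrite("pics/w3raw.png",im)
import pickle;pickle.dump(i,open("w3.pkl","wb"))
f=lambda x,y:cv2.resize(im[y:y+60,x:x+80],(400,300),interpolation=cv2.INTER_CUBIC)
o=np.vstack([np.hstack([f(165,25),f(315,25)]),np.hstack([f(165,75),f(315,75)])])
cv2.imwrite("pics/w3z.png",cv2.convertScaleAbs(o,alpha=1.5,beta=25))
```

```text
t 5.875 pos [ 0.499  -0.2849  0.1212] F [-0.3776 -0.6036 -4.1172] M [0.2412 0.1357 0.0056] grip 0.13195568713224248
turn [-0.05 -0.1  -0.01] shift [-0.9  1.2  1.1]
t 5.875 pos [ 0.499  -0.2849  0.1212] F [-0.3776 -0.6036 -4.1172] M [0.2412 0.1357 0.0056] grip 0.13195568713224248
turn [-0.05 -0.1  -0.01] shift [12.   3.   1.1]
```

View pics/w3z.png

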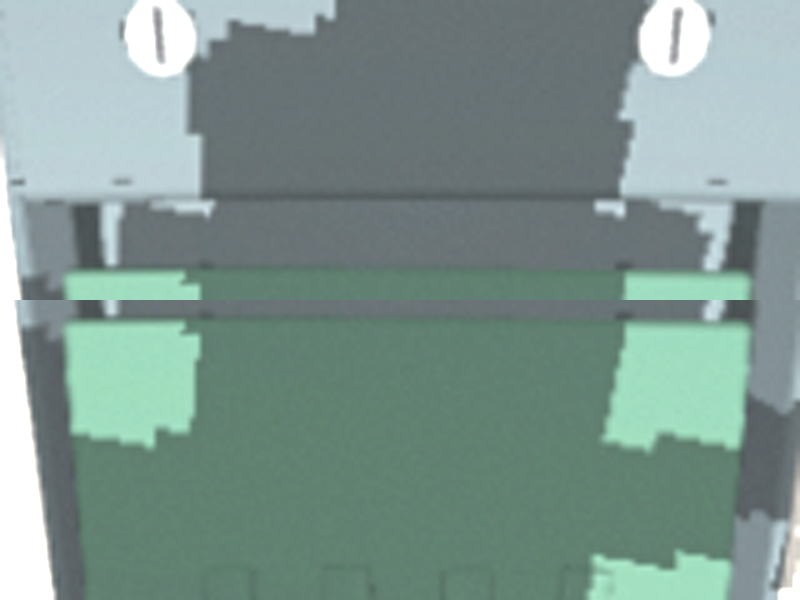

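Yaw now matches: the lip edge and the tail are parallel rows. The screw midpoint at 283.4 px against the tail midpoint at 281.6 px means the cover needs about 1 mm toward tool +z, as predicted.

>>> servo_tool(
  commands=[
    [[0,0,0,2,1.2,1,4],[0,0,0,5,1.5,1.1,4],[0,0,0,8,2,1.1,4],[0,0,0,11,2.5,1.1,4],[0,0,0,11,2.5,1.1,4]],
  ],
)

```text
time: 6.55
position: [0.5, -0.2838, 0.1103]
tool_rot: [-0.242, 1.553, 0.023]
ft_force: [0.9, -0.1, -4.7]
grip_width: 0.132
```

Run:
```python
from h import *
for a in((.084,.0655,8),(.092,.0655,8),(.111,.0655,8)):
    p,Rm=tcp(*a);delta(p,Rm)
```

```text
t 6.55 pos [ 0.5    -0.2838  0.1103] F [ 0.8693 -0.1335 -4.6618] M [ 0.2547  0.063  -0.0083] grip 0.13232612672752578
turn [-0.04 -0.07 -0.  ] shift [ 2.8  0.8 -0.1]
t 6.55 pos [ 0.5    -0.2838  0.1103] F [ 0.8693 -0.1335 -4.6618] M [ 0.2547  0.063  -0.0083] grip 0.13232612672752578
turn [-0.04 -0.07 -0.  ] shift [ 1.7  8.7 -0.1]
t 6.55 pos [ 0.5    -0.2838  0.1103] F [ 0.8693 -0.1335 -4.6618] M [ 0.2547  0.063  -0.0083] grip 0.13232612672752578
turn [-0.04 -0.07 -0.  ] shift [-1.  27.5 -0.2]
```

>>> servo_tool(
  commands=[
    [[0,0,0,1,0.5,0,4],[0,0,0,2,0.8,0,4],[0,0,0,3,0.8,0,4],[0,0,0,3,0.8,0,4]],
  ],
)

```text
time: 7.05
position: [0.5002, -0.2835, 0.1075]
tool_rot: [-0.242, 1.553, 0.023]
ft_force: [0.0, 0.3, -4.9]
grip_width: 0.134
```

>>> servo_tool(
  commands=[
    [[0,0,0,0.5,0,0,4],[0,0,0,1,0.1,0,4],[0,0,0,1,0.1,0,4]],
  ],
)

```text
time: 7.42
position: [0.5002, -0.2836, 0.1065]
tool_rot: [-0.242, 1.553, 0.023]
ft_force: [-0.4, -0.4, -5.0]
grip_width: 0.13
```

>>> servo_tool(
  commands=[
    [[0,0,0,0.5,0,0,4],[0,0,0,1,0.1,0,4],[0,0,0,1,0.1,0,4]],
  ],
)

```text
time: 7.8
position: [0.5003, -0.2837, 0.1056]
tool_rot: [-0.242, 1.552, 0.023]
ft_force: [0.4, -1.2, -3.8]
grip_width: 0.133
```

>>> servo_tool(
  commands=[
    [[0,0,0,0.5,0,0,4],[0,0,0,1,0.1,0,4],[0,0,0,1,0.1,0,4]],
  ],
)

```text
time: 8.18
position: [0.5005, -0.2841, 0.1049]
tool_rot: [-0.242, 1.552, 0.022]
ft_force: [-0.4, -2.1, -1.9]
grip_width: 0.132
```

>>> servo_tool(
  commands=[
    [[0,0,0,-1,0,0,4],[0,0,0,-2,0,0,4],[0,0,0,-2.2,4,0,4],[0,0,0,-2.8,8,0,4],[0,0,0,-2.8,8,0,4]],
  ],
)

```text
time: 8.8
position: [0.4989, -0.2747, 0.106]
tool_rot: [-0.242, 1.553, 0.024]
ft_force: [0.1, 0.4, -4.0]
grip_width: 0.135
```

>>> servo_tool(
  commands=[
    [[0,0,0,-0.3,2,0,4],[0,0,0,-0.6,4,0,4],[0,0,0,-0.9,6,0,4],[0,0,0,-1.2,8,0,4],[0,0,0,-1.2,8,0,4]],
  ],
)

```text
time: 9.43
position: [0.4976, -0.2673, 0.1063]
tool_rot: [-0.242, 1.552, 0.023]
ft_force: [-0.0, -0.6, -4.3]
grip_width: 0.132
```

>>> servo_tool(
  commands=[
    [[0,0,0,-0.3,2,0,4],[0,0,0,-0.6,4,0,4],[0,0,0,-0.8,6,0,4],[0,0,0,-1.0,7.5,0,4],[0,0,0,-1.0,7.5,0,4]],
  ],
)

```text
time: 10.05
position: [0.4963, -0.2599, 0.1062]
tool_rot: [-0.242, 1.552, 0.023]
ft_force: [0.7, 0.0, -4.6]
grip_width: 0.131
```

Run:
```python
from h import *
for a in((.111,.064,8),(.111,.064,0)):
    p,Rm=tcp(*a);delta(p,Rm)
```

```text
t 10.05 pos [ 0.4963 -0.2599  0.1062] F [ 0.7231  0.0332 -4.5641] M [ 0.1961  0.0874 -0.0248] grip 0.13062489612254732
turn [-0.03 -0.02  0.01] shift [-0.1  3.2 -0.5]
t 10.05 pos [ 0.4963 -0.2599  0.1062] F [ 0.7231  0.0332 -4.5641] M [ 0.1961  0.0874 -0.0248] grip 0.13062489612254732
turn [-0.03 -0.02  8.01] shift [13.9  0.2 -0.5]
```

>>> servo_tool(
  commands=[
    [[0,0,0,-0.3,2,-0.2,4],[0,0,0,-0.5,3.5,-0.4,4],[0,0,0,-0.5,3.5,-0.4,4]],
  ],
)

```text
time: 10.42
position: [0.4952, -0.2564, 0.1062]
tool_rot: [-0.242, 1.553, 0.023]
ft_force: [0.0, -1.0, -4.3]
grip_width: 0.136
```

>>> servo_tool(
  commands=[
    [[0,0,0,-0.1,0.7,0,4],[0,0,0,-0.2,1.5,0,4],[0,0,0,-0.2,1.5,0,4]],
  ],
)

```text
time: 10.8
position: [0.495, -0.2552, 0.1062]
tool_rot: [-0.242, 1.552, 0.023]
ft_force: [0.1, -0.3, -4.1]
grip_width: 0.134
```

>>> servo_tool(
  commands=[
    [[0,0,1,1.75,-0.5,0,4],[0,0,2,3.5,-0.9,0,4],[0,0,3,5.2,-1.3,0,4],[0,0,4,7.0,-1.7,0,4],[0,0,4,7.0,-1.7,0,4]],
  ],
)

```text
time: 11.42
position: [0.4952, -0.2585, 0.0993]
tool_rot: [-0.187, 1.561, 0.077]
ft_force: [-0.6, 0.2, -4.1]
grip_width: 0.131
```

>>> servo_tool(
  commands=[
    [[0,0,0.7,1.2,-0.3,0,4],[0,0,1.4,2.4,-0.6,0,4],[0,0,2,3.5,-0.9,0,4],[0,0,2,3.5,-0.9,0,4]],
  ],
)

```text
time: 11.92
position: [0.4955, -0.2593, 0.096]
tool_rot: [-0.16, 1.564, 0.105]
ft_force: [0.9, -0.6, -4.8]
grip_width: 0.133
```

Run:
```python
from h import *
from bench import vision
for a in((.1127,.064,2),(.1127,.064,0)):
    p,Rm=tcp(*a);delta(p,Rm)
for n in("wrist","scene","top"): cv2.imwrite(f"pics/{n}5.png",vision.get_image(n)[:,:,::-1])
a=[cv2.imread(f"pics/{n}5.png") for n in("wrist","scene","top")]
o=np.zeros((600,800,3),np.uint8)
o[:300,:800]=cv2.resize(a[0][120:300,40:520],(800,300))
o[300:,:400]=cv2.resize(a[1][220:332,230:380],(400,300),interpolation=cv2.INTER_CUBIC)
o[300:,400:]=cv2.resize(a[2][200:260,305:385],(400,300),interpolation=cv2.INTER_CUBIC)
cv2.imwrite("pics/m5.png",o)
```

```text
t 11.925 pos [ 0.4955 -0.2593  0.096 ] F [ 0.8549 -0.637  -4.7615] M [-0.0333  0.0765  0.0215] grip 0.13279305359823051
turn [-0.08 -0.04  0.02] shift [0.2 0.3 0.2]
t 11.925 pos [ 0.4955 -0.2593  0.096 ] F [ 0.8549 -0.637  -4.7615] M [-0.0333  0.0765  0.0215] grip 0.13279305359823051
turn [-0.08 -0.04  2.02] shift [ 3.6 -0.6  0.2]
```

View pics/m5.png

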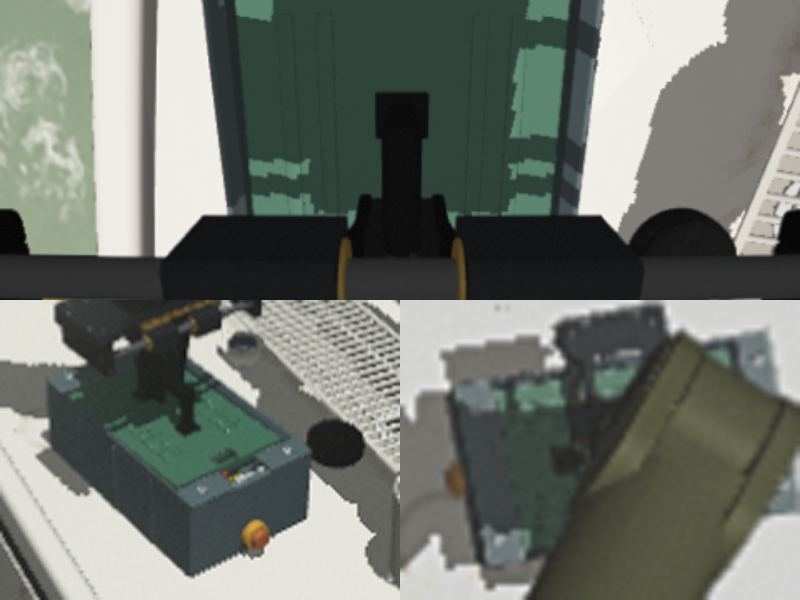

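The tail is tucked and the slotted end sits clear inside the latch lip (scene panel, slot at about (225,455)). I'll keep lowering gently.

>>> servo_tool(
  commands=[
    [[0,0,0.5,0.9,-0.1,0,4],[0,0,1,1.7,-0.2,0.1,4],[0,0,1.5,2.5,-0.3,0.2,4],[0,0,1.5,2.5,-0.3,0.2,4]],
  ],
)

```text
time: 12.58
position: [0.4958, -0.2596, 0.0935]
tool_rot: [-0.14, 1.567, 0.125]
ft_force: [-0.2, 0.0, -3.7]
grip_width: 0.135
```

>>> servo_tool(
  commands=[
    [[0,0,0.3,0.5,-0.1,0,4],[0,0,0.5,0.9,-0.2,0,4],[0,0,0.5,0.9,-0.2,0,4]],
  ],
)

```text
time: 12.95
position: [0.4959, -0.2595, 0.0927]
tool_rot: [-0.133, 1.567, 0.133]
ft_force: [0.6, -0.8, -2.9]
grip_width: 0.129
```

Run:
```python
from h import *
for a in((.1127,.064,0),(.098,.064,0)):
    p,Rm=tcp(*a);delta(p,Rm)
```

```text
t 12.95 pos [ 0.4959 -0.2595  0.0927] F [ 0.5555 -0.7522 -2.8577] M [-0.0768  0.0194  0.0477] grip 0.128631672939069
turn [-0.06 -0.03  0.01] shift [ 0.3 -0.5 -0.2]
t 12.95 pos [ 0.4959 -0.2595  0.0927] F [ 0.5555 -0.7522 -2.8577] M [-0.0768  0.0194  0.0477] grip 0.128631672939069
turn [-0.06 -0.03  0.01] shift [  0.3 -15.2  -0.2]
```

>>> servo_tool(
  commands=[
    [[0,0,0,0.3,0,0,4],[0,0,0,0.6,0,0,4],[0,0,0,0.6,0,0,4]],
  ],
)

```text
time: 13.32
position: [0.496, -0.2594, 0.0923]
tool_rot: [-0.133, 1.567, 0.133]
ft_force: [-1.4, 0.3, -1.0]
grip_width: 0.135
```

>>> servo_tool(
  commands=[
    [[0,0,0,0,-1,0,4],[0,0,0,0,-2,0,4],[0,0,0,0,-3,0,4],[0,0,0,0,-4,0,4]],
  ],
)

```text
time: 13.82
position: [0.4969, -0.2631, 0.0923]
tool_rot: [-0.133, 1.567, 0.133]
ft_force: [-0.6, 3.6, 2.1]
grip_width: 0.134
```

>>> servo_tool(
  commands=[
    [[0,0,0,0,-0.7,0,4],[0,0,0,0,-1.4,0,4],[0,0,0,0,-2,0,4]],
  ],
)

```text
time: 14.2
position: [0.4972, -0.265, 0.0923]
tool_rot: [-0.133, 1.567, 0.133]
ft_force: [-0.5, 5.2, 2.6]
grip_width: 0.132
```

>>> servo_tool(
  commands=[
    [[0,0,0,0,-0.7,0,4],[0,0,0,0,-1.4,0,4],[0,0,0,0,-2,0,4]],
  ],
)

```text
time: 14.58
position: [0.4975, -0.267, 0.0923]
tool_rot: [-0.133, 1.567, 0.133]
ft_force: [-0.7, 5.9, 4.7]
grip_width: 0.132
```

>>> servo_tool(
  commands=[
    [[0,0,0,-0.3,-0.7,0,4],[0,0,0,-0.3,-1.4,0,4],[0,0,0,-0.3,-2,0,4]],
  ],
)

```text
time: 14.95
position: [0.4974, -0.2699, 0.0923]
tool_rot: [-0.133, 1.567, 0.132]
ft_force: [0.0, 3.4, 1.2]
grip_width: 0.131
```

>>> servo_tool(
  commands=[
    [[0,0,0,0,-0.7,0,4],[0,0,0,0,-1.4,0,4],[0,0,0,0,-2,0,4]],
  ],
)

```text
time: 15.32
position: [0.4977, -0.2714, 0.0923]
tool_rot: [-0.133, 1.568, 0.133]
ft_force: [-0.8, 1.4, 0.7]
grip_width: 0.129
```

>>> servo_tool(
  commands=[
    [[0,0,0,0,-0.5,0,4],[0,0,0,0,-1,0,4],[0,0,0,0,-1.5,0,4]],
  ],
)

```text
time: 15.7
position: [0.4981, -0.2728, 0.0923]
tool_rot: [-0.133, 1.567, 0.133]
ft_force: [-0.0, 2.4, 0.7]
grip_width: 0.131
```

>>> servo_tool(
  commands=[
    [[0,0,0,0,-0.5,0,4],[0,0,0,0,-1,0,4],[0,0,0,0,-1.5,0,4]],
  ],
)

```text
time: 16.08
position: [0.4984, -0.2745, 0.0923]
tool_rot: [-0.133, 1.567, 0.132]
ft_force: [-0.4, 2.8, -1.0]
grip_width: 0.134
```

>>> servo_tool(
  commands=[
    [[0,0,0,0,-0.5,0,4],[0,0,0,0,-1,0,4],[0,0,0,0,-1,0,4]],
  ],
)

```text
time: 16.45
position: [0.4986, -0.2753, 0.0923]
tool_rot: [-0.133, 1.567, 0.133]
ft_force: [-0.1, 1.7, -1.5]
grip_width: 0.132
```

>>> servo_tool(
  commands=[
    [[0,0,0,0,-0.5,0,4],[0,0,0,0,-1,0,4],[0,0,0,0,-1,0,4]],
  ],
)

```text
time: 16.82
position: [0.4986, -0.2753, 0.0923]
tool_rot: [-0.132, 1.568, 0.134]
ft_force: [-1.8, 5.4, 1.6]
grip_width: 0.131
```

>>> servo_tool(
  commands=[
    [[0,0,0,0,-0.5,0,4],[0,0,0,0,-0.8,0,4],[0,0,0,0,-0.8,0,4]],
  ],
)

```text
time: 17.2
position: [0.4986, -0.2753, 0.0923]
tool_rot: [-0.131, 1.568, 0.136]
ft_force: [-3.0, 6.4, 2.6]
grip_width: 0.13
```

>>> servo_tool(
  commands=[
    [[0,0,0,0,1,0,4],[0,0,0,0,2,0,4],[0,0,0,0,3,0,4],[0,0,0,0,3.5,0,4]],
  ],
)

```text
time: 17.7
position: [0.4983, -0.2745, 0.0923]
tool_rot: [-0.134, 1.567, 0.131]
ft_force: [0.6, -0.9, -3.2]
grip_width: 0.133
```

>>> servo_tool(
  commands=[
    [[0,0,0,0,0.5,0,4],[0,0,0,0,1,0,4],[0,0,0,0,1,0,4]],
  ],
)

```text
time: 18.08
position: [0.4982, -0.2738, 0.0925]
tool_rot: [-0.134, 1.567, 0.131]
ft_force: [1.3, -4.3, -4.9]
grip_width: 0.133
```

Run:
```python
from h import *
from bench import vision
delta(*tcp(.098,.064,0))
a=[vision.get_image(n)[:,:,::-1] for n in("scene","wrist")]
o=np.zeros((600,800,3),np.uint8)
o[:,:400]=cv2.resize(a[0][270:330,300:340],(400,600),interpolation=cv2.INTER_CUBIC)
o[:300,400:]=cv2.resize(a[0][220:332,230:380],(400,300),interpolation=cv2.INTER_CUBIC)
o[300:,400:]=cv2.resize(a[1],(400,300))
cv2.imwrite("pics/m6.png",o)
```

```text
t 18.075 pos [ 0.4982 -0.2738  0.0925] F [ 1.3108 -4.3125 -4.8953] M [-1.1061 -0.0821 -0.0151] grip 0.13324729877764535
turn [-0.09 -0.01  0.13] shift [ 0.1 -0.7  0. ]
```

View pics/m6.png

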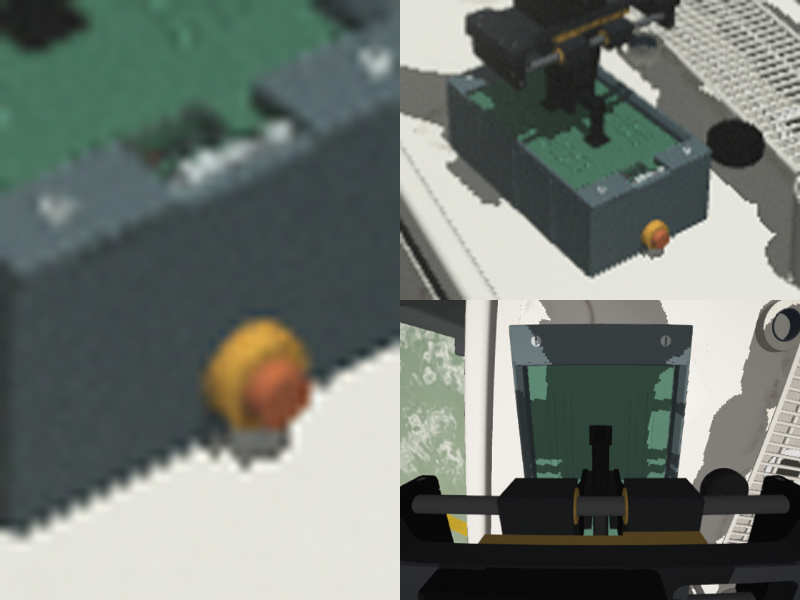

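>>> servo_tool(
  commands=[
    [[0,0,0,0,0.4,0,4],[0,0,0,0,0.8,0,4],[0,0,0,0,0.8,0,4]],
  ],
)

```text
time: 18.55
position: [0.4981, -0.2737, 0.0926]
tool_rot: [-0.135, 1.566, 0.129]
ft_force: [2.3, -7.0, -6.3]
grip_width: 0.132
```

>>> servo_tool(
  commands=[
    [[0,0,0,0,-1,0,4],[0,0,0,0,-2,0,4],[0,0,0,0.2,-3,0,4],[0,0,0,0.2,-3.4,0,4]],
  ],
)

```text
time: 19.05
position: [0.4984, -0.2741, 0.0923]
tool_rot: [-0.132, 1.568, 0.135]
ft_force: [-1.9, -0.5, 1.1]
grip_width: 0.133
```

The cover holds against a 7 N pull, so the catch is engaged. I'll seat it against the stop, then release.

>>> servo_tool(
  commands=[
    [[0,0,0,0,-0.6,0,4],[0,0,0,0,-1.2,0,4],[0,0,0,0,-1.2,0,4]],
  ],
)

```text
time: 19.42
position: [0.4993, -0.2752, 0.0923]
tool_rot: [-0.133, 1.567, 0.135]
ft_force: [-1.4, 3.8, 2.6]
grip_width: 0.137
```

>>> servo_tool(
  commands=[
    [[0,0,0,-0.2,0.5,0,12],[0,0,0,-0.2,0.5,0,20],[0,0,0,-0.2,0.5,0,40],[0,0,0,-0.2,0.5,0,40],[0,0,0,-5,0.5,0,40]],
  ],
)

```text
time: 20.05
position: [0.4984, -0.2759, 0.0971]
tool_rot: [-0.133, 1.568, 0.133]
ft_force: [0.1, 0.0, 0.1]
grip_width: 0.431
```

>>> servo_tool(
  commands=[
    [[0,0,0,-20,0,0,40],[0,0,0,-50,0,0,40],[0,0,0,-85,0,0,40],[0,0,0,-90,50,-5,40],[0,0,0,-90,100,-10,40]],
  ],
)

```text
time: 20.68
position: [0.4725, -0.179, 0.1894]
tool_rot: [-0.132, 1.564, 0.13]
ft_force: [0.6, 0.4, -0.4]
grip_width: 0.459
```

>>> servo_tool(
  commands=[
    [[0,0,0,0,55,0,40],[0,0,0,0,110,0,40],[0,0,0,0,160,0,40],[0,0,0,0,170,0,40],[0,0,0,0,170,0,40]],
  ],
)

```text
time: 21.3
position: [0.4439, -0.0115, 0.1882]
tool_rot: [-0.134, 1.565, 0.133]
ft_force: [-0.5, 0.1, -0.9]
grip_width: 0.456
```

Run:
```python
from h import *
from bench import vision
a=[vision.get_image(n)[:,:,::-1] for n in("scene","top")]
o=np.zeros((600,800,3),np.uint8)
o[:300,:400]=cv2.resize(a[0][220:332,230:380],(400,300),interpolation=cv2.INTER_CUBIC)
o[:300,400:]=cv2.resize(a[0][270:307,300:349],(400,300),interpolation=cv2.INTER_CUBIC)
o[300:,:400]=cv2.resize(a[1][200:260,305:385],(400,300),interpolation=cv2.INTER_CUBIC)
o[300:,400:]=cv2.resize(a[1][180:285,140:430],(400,300))
cv2.imwrite("pics/m7.png",cv2.convertScaleAbs(o,alpha=1.3,beta=10))
```

```text
(no output)
```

View pics/m7.png

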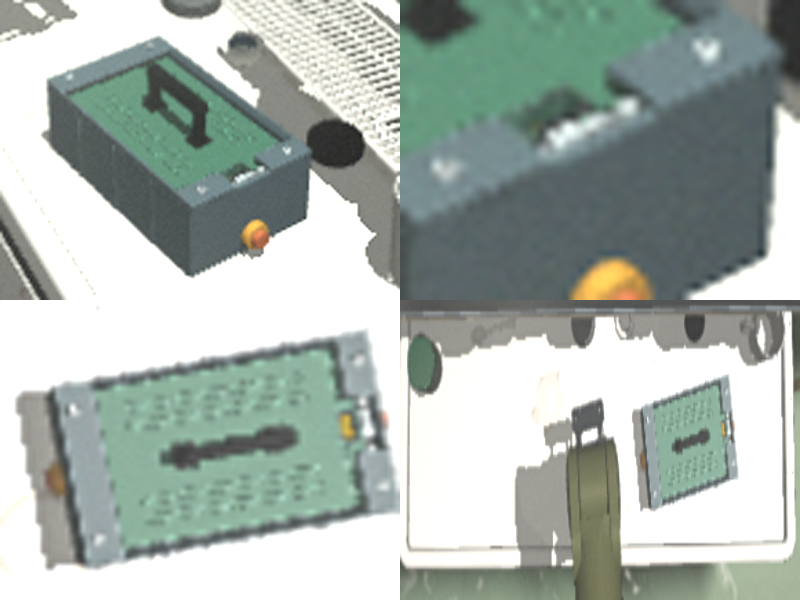

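The yellow catch shows in the slot (top view, about (347,427)). The cover is flat under both lips, the bystanders are undisturbed and the robot is clear.

```bash
python3 -c "
from bench import close_job
print(close_job())"
```

```text
the job is handed in; nothing more can be done
None
```

The green cover is back on the valve box and latched, and the job is handed in. It took about 21 s of robot time.

- **What I did:** I carried the cover by its handle and tipped it 8°. I tucked the plain end about 20 mm under the deep-end lip, lowered the slotted end inside, and slid it back over the catch until it stopped. Then I let go and moved the arm clear.
- **Forces:** During the fit the forces at the wrist stayed under about 10 N.
- **Latch check:** The cover stopped firmly against the bar. With about 1.5 mm of movement, including give in the grip, it held against a 7 N pull away from the bar. I then pushed it back against the stop before letting go.
- **Last pictures:** The cover lies flat under both lips, with the yellow catch visible in the slot. The things around the box look undisturbed, and the robot is touching nothing.
- **Disagreement:** The cameras differed by about half a degree on the box's angle, and the wrist camera measured lengths about 2% short. I set the final alignment by comparing the cover with the box directly in the wrist view. No check failed.

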